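Empty the lead trimmer's catch tray and set its speed for the next batch

ROBOT

A 7-joint arm with a two-finger parallel gripper is mounted at the origin on a cart in front of the work surface, level with it; the furniture and walls round the work are solid. World frame = base frame: x ahead of the robot, y to its left, z up, the work surface at z = 0. Lengths are in m, angles in rad, forces in N, time in s.
With the tool pointing down it reaches from about 0.4 to 0.85 m from the base axis. Payload 10.4 kg.
Tool frame: the origin (TCP) lies at the very end of the fingers, on their centre line; the grasp point (between the pads) lies 19 mm behind it (manip.tcp_to_grasp is the distance from the TCP to the grasp point, in m); x points along the fingers, y is the direction in which the jaws open and shut, and the axes are right-handed (so a half turn about x gives the same grasp; the last joint's range is limited). The gripper opens to 85 mm and grips with 20 to 120 N. Pads are 22 mm wide; open, the fingers measure 114 mm over their backs; the gripper's body (76 mm by 85 mm) begins 54 mm behind the grasp point. The pads swing forward as they close: fully open they stand 13 mm farther back than shut.
Start: joints at [1.25, 0.332, -0.065, 1.46, 0.022, 1.35, -0.088], TCP at [0.183, -0.598, 0.231] pointing down, gripper open.
Joint ranges: [-2.6, 2.6], [-0.5, 2.12], [-1.47, 1.34], [0.16, 2.42], [-1.27, 4.41], [0.06, 2.06], [-2.6, 2.6]. Speed limits (rad/s): [2.22, 2.22, 2.79, 2.79, 3.14, 3.14, 3.14].

INTERFACE

Orientations are given as a unit quaternion [x, y, z, w].
In Python, from workcell import manip, cams, hand_in gives the robot as it stands.
- The arm moves only by the shell command python3 -m handwheel 'ROWS' [FORCE]. ROWS is text: rows parted by semicolons, each of 7 numbers parted by spaces: the shift along the tool's x, y, z in mm, then the turn, a rotation vector about the tool's x, y, z in rad, then the finger opening in mm, from 0 to 85.4. A call has 1 to 8 rows; each row shifts and turns the commanded pose from where the row before left it, along the tool's axes as they then stand; what a row does not reach is not made up. A row lasts 1/10 s, in which the tool goes at most 50 mm and 8.59 degrees, less where a joint would pass 70% of its speed; a pose out of reach is approached as far as the arm can. A call with a gripper value outside its range is refused whole. The fingers move at their own pace and stop on an object; FORCE is the grip in N (left out, the last holds). Time passes only in rows, so rows that do not move let the fingers close. It gives the time, the measured TCP pose, the force and the opening at its end, in the units of the state.
- manip.get_obs(): the state, without advancing time (a new reading comes with each control period).
- cams.camera(name): name is "scene" or "top" or "wrist"; returns a dict with "color" (400x640x3 uint8, blue, green, red), "depth" (400x640 float32, m along the optical axis (not along the pixel's ray), 0 where there is no reading), "camera_matrix" (3x3 intrinsics, pixels), "origin" and "attitude" of the camera in the world; the wrist camera has in their place "T_tool_cam" (4x4, takes a point from camera to tool coordinates, whose origin is the TCP and whose axes are the tool frame's). Camera axes: x right, y down, z forward; pixel columns grow to the right and rows downward; lengths in m; the calibration is good to about 2 mm. A picture is of the moment at which its call begins: read the wrist's pose just before it.
- hand_in(): hands the job in, once; it reports no verdict.
Trained networks look in the newest picture that a camera, given by its name, has taken for a name from the list of things; names that differ only in an ending like _2 or _b are one class to them, and where a whole thing is asked for, a point or a joint stands for the part that bears it (a point fixed in the world has none). Each returns a list of dicts, best first, with "conf" (0 to 1); they miss things now and then, are a little off and sometimes report something else, mostly with a low value. They report only what shows in the picture. A call takes as long as a camera call. They do not tell look-alikes from the thing itself.
- cams.recognise(camera, thing): "box" ([left, top, width, height] in pixels, round what is visible of it).
- cams.outline_of(camera, thing): "region" (400x640 bool, what is visible of it) and "box" ([left, top, width, height] in pixels, round what is visible of it).
The state is a dict: "clock": time; "joint_pos": joint angles; "joint_velocities": joint speeds; "tau": joint torques, N m; "position": TCP position; "ee_rot": TCP orientation; "ft_force": force on the tool from outside, world axes, zero at the start; "torque": the same for the moment, N m; "grip_width": opening from 0.0 (shut) to 1.0 (fully open).
Only numpy, scipy, OpenCV 4.12 (cv2) and the standard library are available. Lean on these libraries where they do the work, as an engineer would, in place of code of your own. Each camera call takes 0.05 s, during which the arm holds its last target.

TASK

The trimmer has finished a batch of relays: push the lever at the side of its catch tray over so that the tray tips and all four relays drop into the tote, and let the tray swing back down. Then, and only then, turn the speed knob up until its pointer (the end with the white line) stands at the steel index clip on the rim of the dial, to within half a small division, leaving the clip where it is.

Things in the scene. Friction and masses are not known exactly. Their poses are not given: they have to be found in the camera images.
- trimmer: bench lead trimmer, fixed: grey housing, x 0 to 150, y -115 to +115, top panel at z 125 mm in its frame. Origin on the mat under the middle of its front face; x points from the front to the back, y to the left seen from the front, z up. On top: left, a cutter head up to z 177 (x 24 to 142, y 43 to 105 mm); right, the speed dial. The tray's side arms reach forward to x -116, z 59 to 85 mm
- catch_tray (a joint): angle of the tipping catch tray (aluminium, open at the front, 98 x 116 mm), rad: 0 = level, down; 1.2 = tipped fully forwards. Its axle runs along the trimmer's y at x -100, z 75 mm of the trimmer's frame. A light spring and its weight swing it back down when the lever is let go. Relays may slide out only from about 0.9 rad
- lever_tip (a point): centre of the tip of the tray's side lever: a rod with a black sleeve 15 mm thick on its last 40 mm, 98 mm from the axle, fixed to the tray, in the plane y +150 mm of the trimmer's frame (35 mm clear of the housing). Tray down: it leans back 35 degrees, tip at x -44, z 155 mm there. Pushed towards the trimmer's -x until it leans 34 degrees forward, it tips the tray fully
- tote: black open parts tote, 140 x 170 x 48 mm (x, y, height), 3 mm walls, loose on the mat in front of the housing, partly under the tray, where it catches what falls from the tray's lip. Origin at the centre of its underside
- relay_1: clear-cased relay (cream coil inside, black pin plate), 28 x 26 x 20 mm, lying on its side in the catch tray, 20 mm high; origin at the middle of its pin face
- relay_2: clear-cased relay (cream coil inside, black pin plate), 28 x 26 x 20 mm, lying on its side in the catch tray, 20 mm high; origin at the middle of its pin face
- relay_3: clear-cased relay (cream coil inside, black pin plate), 28 x 26 x 20 mm, lying on its side in the catch tray, 20 mm high; origin at the middle of its pin face
- relay_4: clear-cased relay (cream coil inside, black pin plate), 28 x 26 x 20 mm, lying on its side in the catch tray, 20 mm high; origin at the middle of its pin face
- speed_dial (a joint): angle of the speed knob, rad: 0 at the scale's start (stop, lower left seen from the front), growing clockwise seen from above to 4.71 at the scale's end (stop, lower right). It stays where it is left; turning takes about 0.05 N m. The scale has ten long-marked divisions, each halved by a short mark (a small division is 0.236 rad)
- dial_centre (a point): point on the knob's vertical axis, 145 mm above the mat. The knob: black skirt of radius 35 mm, top 136 mm above the mat, and on it a straight grip bar 58 mm long, 13 mm wide, centred on the axis, from 136 to 158 mm above the mat, lying along the pointer's direction
- pointer_tip (a point): tip of the knob's pointer, 43 mm from its axis, turning with it: a small black nose on the skirt's edge, below the end of the grip bar that bears the white line
- index_tip (a point): tip of the setting index, 43 mm from the knob's axis: a small steel clip with a thumb screw on the rim of the dial plate (45 to 67 mm from the axis, top 137 mm above the mat), its nose pointing inwards at the setting for the next batch. Stiff; to be left where it is
There are look-alikes about, which are no part of the job. Leave any yellow look-alike of the relay_2 alone.

How it is judged:
On the way, in this order (a step that is already met when the one before it is completed fails the run):
1. the catch tray is tipped well over (value of joint catch_tray above 0.75 rad).
2. all four relays are in the tote and the tray is back down (x of relay_1 in the frame of tote between -0.07 and 0.07 m and y of relay_1 in the frame of tote between -0.085 and 0.085 m and z of each of relay_1, relay_2, relay_3, relay_4 in the frame of tote below 0.045 m and x of relay_2 in the frame of tote between -0.07 and 0.07 m and y of relay_2 in the frame of tote between -0.085 and 0.085 m and x of relay_3 in the frame of tote between -0.07 and 0.07 m and y of relay_3 in the frame of tote between -0.085 and 0.085 m and x of relay_4 in the frame of tote between -0.07 and 0.07 m and y of relay_4 in the frame of tote between -0.085 and 0.085 m and value of joint catch_tray below 0.08 rad), for 0.2 s.
3. the knob's pointer stands at the index (horizontal distance between pointer_tip and index_tip below 0.005 m), for 0.2 s.
At the end, for the whole second after the job is handed in: All four relays lie in the tote (within its walls, origin less than 45 mm above the tote's underside), the catch tray is down (within 0.08 rad of level), and the knob rests with its pointer tip within 5 mm of the index tip (half a small division of the scale) (all of step 2 and horizontal distance between pointer_tip and index_tip below 0.005 m and velocity of joint speed_dial between -0.05 and 0.05 rad/s); the robot touches nothing.
It fails at once if the index clip is shifted by more than 4 mm (distance of index_tip from where it was at the start of the episode above 0.004 m).
It fails at once if the speed is turned up (beyond 0.7 rad) while a relay is still in the catch tray (value of joint speed_dial above 0.7 rad and height (world z) of any of relay_1, relay_2, relay_3, relay_4 above 0.06 m).
It also fails if it takes over 48 s, if anything falls off the work surface, if the arm or the gripper's body presses on something with over 40 N, if the wrist force passes 120 N, or if a joint passes its speed limit or range.

## Working session

There is one attempt and no reset: what is moved stays moved. The work goes in short steps, Python scripts to look and compute and a shell command to move; the robot and the scene stay as the last step left them, time stands still between calls to the robot, and variables do not carry over. Pictures are saved under pics/ and viewed, and the job is handed in when it is done.

```bash
ls; mkdir -p pics
cat > h.py <<'E'
import numpy as np, cv2
from workcell import manip, cams
from scipy.spatial.transform import Rotation as R
def snap(n,name):
    o=manip.get_obs(); c=cams.camera(n)
    if n=='wrist':
        T=np.eye(4);T[:3,:3]=R.from_quat(o['ee_rot']).as_matrix();T[:3,3]=o['position'];T=T@np.array(c['T_tool_cam'])
    else:
        T=np.eye(4);a=np.array(c['attitude']);T[:3,:3]=R.from_quat(a).as_matrix() if a.size==4 else a.reshape(3,3);T[:3,3]=c['origin']
    c['T']=T
    if name: cv2.imwrite(f'pics/{name}.png',c['color']); np.savez(f'pics/{name}.npz',T=T,K=c['camera_matrix'],depth=c['depth'],color=c['color'])
    return c
def load(name): return dict(np.load(f'pics/{name}.npz'))
def pt(c,u,v,d=None,K=None):
    K=np.array(c['K'] if 'K' in c else c['camera_matrix']); 
    if d is None:
        p=c['depth'][int(v)-1:int(v)+2,int(u)-1:int(u)+2]; d=np.median(p[p>0]) if (p>0).any() else np.nan
    x=np.array([(u-K[0,2])/K[0,0]*d,(v-K[1,2])/K[1,1]*d,d,1]); return (c['T']@x)[:3]
def ptz(c,u,v,z):
    a=pt(c,u,v,1.0);o=c['T'][:3,3];r=a-o;return o+r*(z-o[2])/r[2]
E
python3 - <<'E'
from h import *
o=manip.get_obs();print(o)
for n in('scene','top','wrist'):
    c=snap(n,n+'0');print(n,c['T'].round(3).tolist(),c['camera_matrix'])
print(manip.tcp_to_grasp)
E
```

```text
pics
{'clock': 0.0, 'joint_pos': array([ 1.25040183,  0.33288113, -0.06469848,  1.46093542,  0.02160034,
        1.34988534, -0.08854385]), 'joint_velocities': array([-0.00021121, -0.00061391,  0.00075454, -0.00011547,  0.00128615,
       -0.00024283, -0.0012923 ]), 'tau': array([ 7.78090107e-04, -6.25454450e+01,  4.96871537e-02, -3.91604805e+01,
        1.64072856e-02,  9.89147782e-03, -1.68218310e-05]), 'position': array([ 0.18326902, -0.59714063,  0.23051296]), 'ee_rot': array([-0.69918694, -0.10537944,  0.69938093, -0.10439878]), 'ft_force': array([-1.01678731,  0.31042902,  0.32177332]), 'torque': array([-0.06370527, -0.01035926, -0.04589199]), 'grip_width': 0.9987378076966124}
scene [[-0.672, -0.575, 0.466, 0.155], [-0.74, 0.518, -0.429, 0.413], [0.005, -0.634, -0.774, 0.751], [0.0, 0.0, 0.0, 1.0]] [[501.53788254   0.         321.85551767]
 [  0.         501.53788254 203.39713213]
 [  0.           0.           1.        ]]
top [[0.021, -0.993, 0.118, 0.465], [-0.999, -0.024, -0.022, 0.072], [0.024, -0.118, -0.993, 0.961], [0.0, 0.0, 0.0, 1.0]] [[367.05296961   0.         321.21411389]
 [  0.         367.05296961 204.97069802]
 [  0.           0.           1.        ]]
wrist [[0.293, -0.923, -0.248, 0.245], [-0.956, -0.284, -0.074, -0.579], [-0.002, 0.259, -0.966, 0.373], [0.0, 0.0, 0.0, 1.0]] [[320.94188035   0.         318.30893142]
 [  0.         320.94188035 196.06533249]
 [  0.           0.           1.        ]]
0.0187
```

View pics/scene0.png

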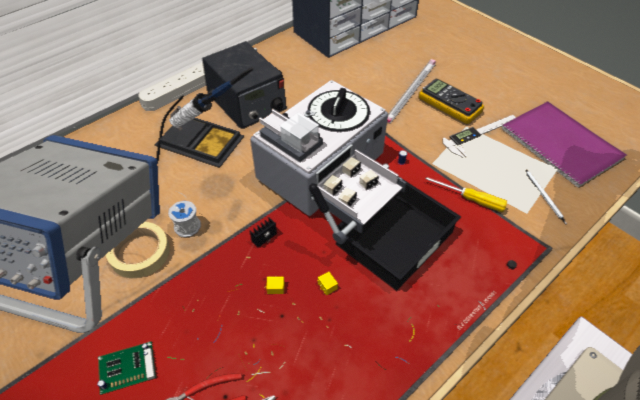

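View pics/top0.png

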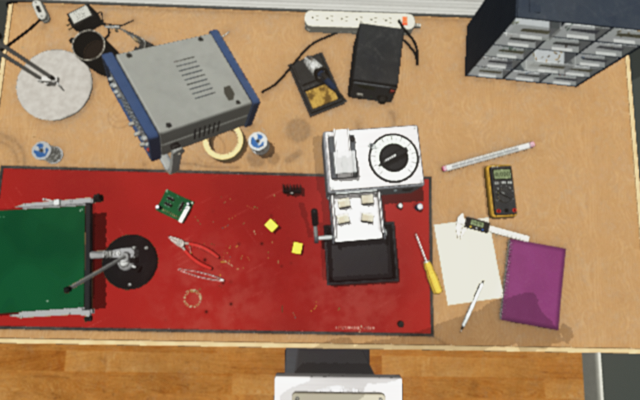

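View pics/wrist0.png

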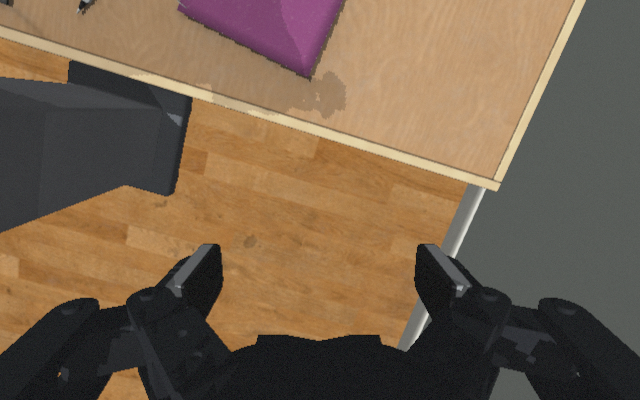

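The trimmer is at top (325-425, 128-192), the dial at (395,157), the tray with 4 relays at (340-370, 200-222), the lever at (315,215-240), and the tote at (362,258). The yellow look-alikes at (271,226) and (297,248) lie on the mat and are not part of the job. Next I'll measure positions.

Run:
```python
from h import *
t=load('top0');s=load('scene0')
cv2.imwrite('pics/topc.png',cv2.resize(t['color'][115:295,290:450],None,fx=3.3,fy=3.3,interpolation=cv2.INTER_CUBIC))
cv2.imwrite('pics/scc.png',cv2.resize(s['color'][70:300,240:470],None,fx=2.6,fy=2.6,interpolation=cv2.INTER_CUBIC))
for n in('speed_dial','dial_centre','pointer_tip','index_tip','lever_tip','tote','catch_tray','trimmer','relay_1'):
  for cam in('top','scene'):
    r=cams.recognise(cam,n);print(n,cam,[(np.round(a['box']).tolist(),round(a['conf'],2)) for a in r[:5]])
for u,v in[(328,130),(418,130),(422,185),(330,190),(380,185),(395,140)]:print(u,v,pt(t,u,v).round(3))
```

```text
speed_dial top [([380.0, 145.0, 28.0, 26.0], 0.89)]
speed_dial scene [([318.0, 89.0, 37.0, 33.0], 0.58), ([320.0, 178.0, 22.0, 20.0], 0.35)]
dial_centre top [([313.0, 125.0, 111.0, 119.0], 0.77)]
dial_centre scene [([252.0, 79.0, 154.0, 168.0], 0.71)]
pointer_tip top [([379.0, 142.0, 31.0, 26.0], 0.7)]
pointer_tip scene [([319.0, 86.0, 39.0, 38.0], 0.55)]
index_tip top [([368.0, 144.0, 7.0, 5.0], 0.55)]
index_tip scene [([302.0, 114.0, 16.0, 3.0], 0.64)]
lever_tip top [([312.0, 192.0, 71.0, 49.0], 0.73)]
lever_tip scene [([310.0, 152.0, 93.0, 90.0], 0.72)]
tote top [([325.0, 219.0, 77.0, 64.0], 0.75)]
tote scene [([340.0, 185.0, 119.0, 103.0], 0.81)]
catch_tray top []
catch_tray scene [([312.0, 152.0, 91.0, 92.0], 0.83)]
trimmer top [([312.0, 124.0, 113.0, 122.0], 0.89)]
trimmer scene [([247.0, 82.0, 155.0, 161.0], 0.6)]
relay_1 top [([360.0, 212.0, 16.0, 11.0], 0.69), ([310.0, 127.0, 116.0, 116.0], 0.65), ([339.0, 200.0, 11.0, 8.0], 0.57)]
relay_1 scene [([321.0, 178.0, 23.0, 17.0], 0.76), ([268.0, 278.0, 19.0, 17.0], 0.7), ([339.0, 188.0, 19.0, 16.0], 0.62), ([319.0, 271.0, 20.0, 24.0], 0.58), ([340.0, 160.0, 20.0, 18.0], 0.55)]
328 130 [ 0.785  0.036 -0.003]
418 130 [ 0.753 -0.175  0.114]
422 185 [ 0.619 -0.183  0.114]
330 190 [0.601 0.034 0.117]
380 185 [ 0.615 -0.082  0.123]
395 140 [ 0.721 -0.116  0.13 ]
```

View pics/topc.png

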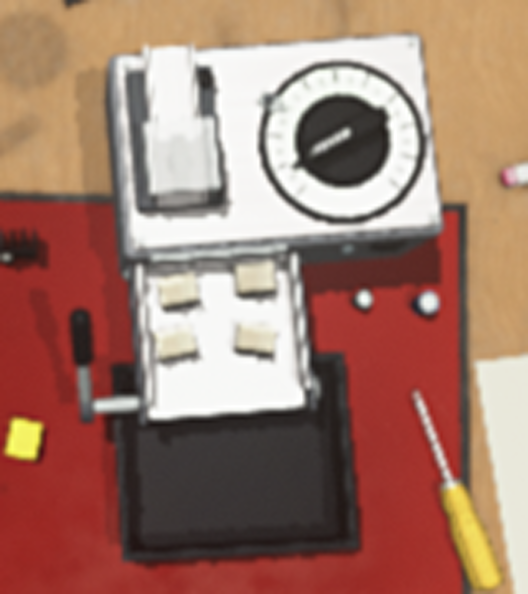

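View pics/scc.png

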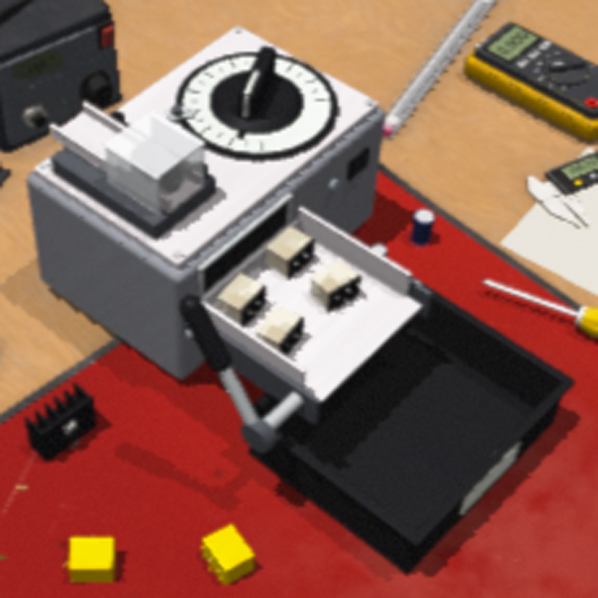

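Run:
```python
from h import *
t=load('top0');s=load('scene0')
P={}
for n,(u,v) in dict(bl=(113,58),br=(420,37),fr=(441,233),fl=(125,258)).items():
    P[n]=ptz(t,290+(u+.5)/3.3-.5,115+(v+.5)/3.3-.5,.125);print('top',n,P[n].round(4))
for n,(u,v) in dict(fl=(180,265),bl=(32,175),fr=(382,105),br=(237,25)).items():
    print('scene',n,ptz(s,240+u/2.6,70+v/2.6,.125).round(4))
a=P['br']-P['fr'];b=P['bl']-P['fl'];print(np.linalg.norm(a),np.linalg.norm(b),np.degrees(np.arctan2(a[1],a[0])),np.degrees(np.arctan2(b[1],b[0])))
for a,b in(('fl','fr'),('bl','br')):
    d=P[a]-P[b];print(np.linalg.norm(d),np.degrees(np.arctan2(d[1],d[0]))-90)
# points
for n,(u,v),z in[('dialc',(343,140),.147),('whiteEnd',(310,155),.158),('nose?',(301,163),.13),('noseopp',(384,115),.13),('index',(268,100),.137),('levtip',(80,315),.155),('levknee',(86,408),.075)]:
    print('top',n,ptz(t,290+(u+.5)/3.3-.5,115+(v+.5)/3.3-.5,z).round(4))
for n,(u,v),z in[('index',(180,110),.137),('levtip',(190,305),.155)]:
    print('scene',n,ptz(s,240+u/2.6,70+v/2.6,z).round(4))
o=manip.get_obs();print(R.from_quat(o['ee_rot']).as_matrix().round(3),o['position'])
print(load('wrist0')['T'].round(3))
```

```text
top bl [0.737  0.0507 0.125 ]
top br [ 0.7589 -0.1694  0.125 ]
top fr [ 0.6166 -0.1828  0.125 ]
top fl [0.5933 0.0394 0.125 ]
scene fl [0.5979 0.0356 0.125 ]
scene bl [0.7305 0.0558 0.125 ]
scene fr [ 0.6189 -0.1797  0.125 ]
scene br [ 0.7592 -0.1652  0.125 ]
0.1429173441382085 0.1441025464709516 5.396023038538114 4.475345129132432
0.22347568456087732 5.972143315615085
0.221151562406153 5.675947715921083
top dialc [ 0.676  -0.1088  0.147 ]
top whiteEnd [ 0.6621 -0.0838  0.158 ]
top nose? [ 0.6631 -0.0829  0.13  ]
top noseopp [ 0.6993 -0.1418  0.13  ]
top index [ 0.7059 -0.0583  0.137 ]
top levtip [0.5495 0.0699 0.155 ]
top levknee [0.4899 0.0638 0.075 ]
scene index [ 0.7027 -0.0568  0.137 ]
scene levtip [0.5478 0.071  0.155 ]
[[ 0.     0.293 -0.956]
 [-0.    -0.956 -0.293]
 [-1.     0.    -0.   ]] [ 0.18340335 -0.59750823  0.23130284]
[[ 0.293 -0.923 -0.248  0.245]
 [-0.956 -0.284 -0.074 -0.579]
 [-0.002  0.259 -0.966  0.373]
 [ 0.     0.     0.     1.   ]]
```

```bash
python3 -m handwheel '-40 0 0 0 0 0 85; -45 0 0 0 0 0 85; -35 0 0 0 0 0 85; 0 -20 -27 0 0 0 85; 0 -25 -34 0 0 0 85; 0 -25 -34 0 0 0 85; 0 -25 -34 0 0 0 85; 0 -25 -34 0 0 0 85'
```

```text
clock: 1.85
position: [0.3048, -0.4334, 0.3515]
ee_rot: [0.699, 0.105, -0.699, 0.105]
ft_force: [-0.0, 0.1, 0.7]
grip_width: 0.991
```

```bash
python3 -m handwheel '0 -25 -34 0 0 0 85; 0 -25 -34 0 0 0 85; 0 -25 -34 0 0 0 85; 0 -25 -34 0 0 0 85; 0 -25 -34 0 0 0 85; 0 -25 -34 0 0 0 85; 0 -25 -34 0 0 0 85; 0 -25 -34 0 0 0 85'
```

```text
clock: 2.65
position: [0.5061, -0.1625, 0.3516]
ee_rot: [0.699, 0.105, -0.699, 0.105]
ft_force: [0.2, -1.2, 0.6]
grip_width: 0.994
```

```bash
python3 -m handwheel '0 -25 -34 0 0 0 85; 0 -25 -34 0 0 0 85; 0 -25 -34 0 0 0 85; 0 -25 -34 0 0 0 85; 0 0 0 -0.14 0 0 85; 0 0 0 -0.14 0 0 85; 0 0 0 -0.14 0 0 85; 0 0 0 -0.14 0 0 85'; python3 -m handwheel '0 0 0 -0.14 0 0 85; 0 0 0 -0.14 0 0 85; 0 0 0 -0.14 0 0 85; 0 0 0 -0.14 0 0 85; 0 0 0 -0.14 0 0 85; 0 0 0 -0.11 0 0 85; 0 0 0 0 0 0 85; 0 0 0 0 0 0 85'
python3 - <<'E'
from h import *
o=manip.get_obs();print(o['clock'],o['joint_pos'].round(2),R.from_quat(o['ee_rot']).as_matrix().round(3),o['position'].round(4))
snap('wrist','w1')
E
```

```text
clock: 3.45
position: [0.6061, -0.0284, 0.3513]
ee_rot: [-0.642, -0.296, 0.642, -0.296]
ft_force: [-0.3, 0.2, -0.4]
grip_width: 0.995
clock: 4.25
position: [0.606, -0.0286, 0.3513]
ee_rot: [0.476, 0.523, -0.476, 0.523]
ft_force: [-0.8, -0.3, -0.2]
grip_width: 0.996
4.25 [ 0.55  0.35 -0.79  1.27  0.25  1.61 -0.1 ] [[ 0.     0.996  0.093]
 [-0.     0.093 -0.996]
 [-1.     0.     0.   ]] [ 0.606  -0.0286  0.3513]
```

View pics/w1.png

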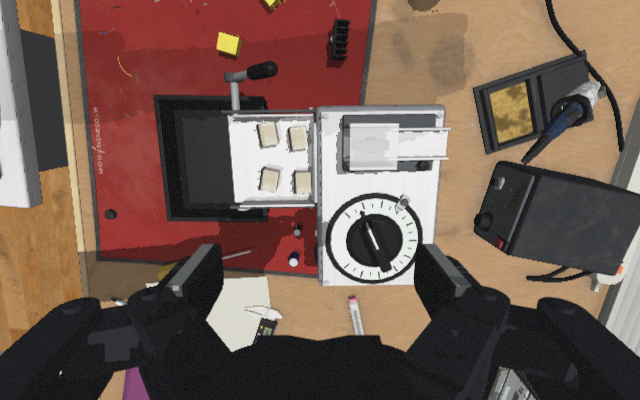

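The wrist view shows the dial at (374,239), the pointer's white-line end at (363,213), the clip at (403,202), the lever sleeve at (247-277,70) and the four relays in the tray at (267-303,133-181).

Run:
```python
from h import *
t=load('w1')
cv2.imwrite('pics/w1a.png',cv2.resize(t['color'][185:290,320:430],None,fx=5.5,fy=5.5,interpolation=cv2.INTER_CUBIC))
cv2.imwrite('pics/w1b.png',cv2.resize(t['color'][50:225,150:330],None,fx=3.3,fy=3.3,interpolation=cv2.INTER_CUBIC))
```

```text
(no output)
```

View pics/w1a.png

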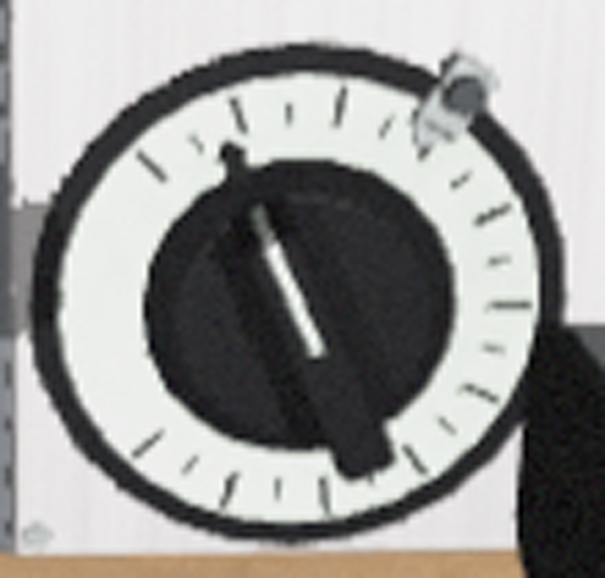

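View pics/w1b.png

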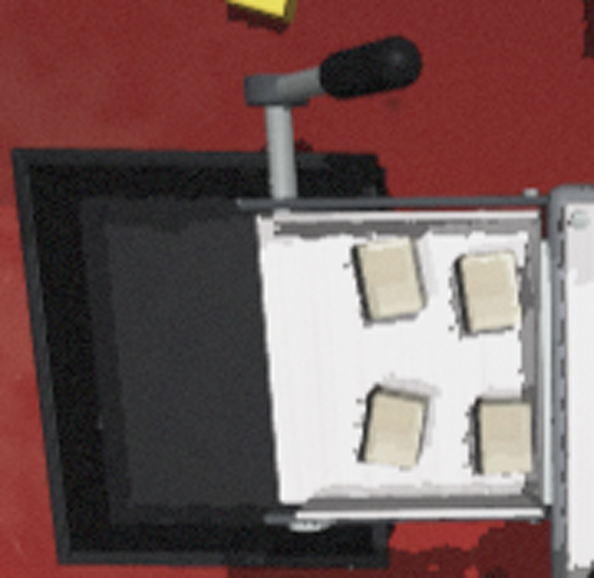

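Run:
```python
from h import *
t=load('w1')
A=lambda u,v:(320+(u+.5)/5.5-.5,185+(v+.5)/5.5-.5)
B=lambda u,v:(150+(u+.5)/3.3-.5,50+(v+.5)/3.3-.5)
# rim centre via points on plane (avoid occluded part)
rim=np.array([ptz(t,*A(u,v),.127)[:2] for u,v in[(33,300),(60,180),(130,98),(300,43),(400,58),(563,290),(290,540),(150,492),(60,390),(540,200)]])
M=np.c_[2*rim,np.ones(len(rim))];x=np.linalg.lstsq(M,(rim**2).sum(1),rcond=None)[0];c=x[:2];r=np.sqrt(x[2]+c@c);print('rim',c,r)
sk=np.array([ptz(t,*A(u,v),.136)[:2] for u,v in[(147,300),(170,235),(220,185),(300,160),(370,175),(455,300),(430,230),(300,449),(160,370),(200,415),(440,365)]])
M=np.c_[2*sk,np.ones(len(sk))];x=np.linalg.lstsq(M,(sk**2).sum(1),rcond=None)[0];print('skirt',x[:2],np.sqrt(x[2]+x[:2]@x[:2]));cs=x[:2]
C=(c+cs)/2
for n,uv,z in[('nose',(231,147),.131),('index',(425,147),.133),('scale0',(152,165),.127),('s10',(147,443),.127)]:
  p=ptz(t,*A(*uv),z)[:2]-C;print(n,(p+C).round(4),np.linalg.norm(p).round(4),np.degrees(np.arctan2(p[1],p[0])))
w1,w2=[ptz(t,*A(*q),.158) for q in((318,355),(262,210))];d=w2-w1;print('white',np.degrees(np.arctan2(d[1],d[0])))
print('bar far end',[ptz(t,*A(*q),.158).round(4) for q in((343,480),(395,460))])
print('depths',[pt(t,*A(*q)).round(3) for q in((300,300),(370,460),(290,350),(310,100),(460,95),(290,300),(320,330))])
lv=[pt(t,*B(*q)).round(4) for q in((405,60),(340,78),(262,90))];print('lever',lv, ptz(t,*B(398,62),.155))
for n,(u,v) in dict(fl=(317,107),fr=(318,286),bl=(444,106)).items(): print(n,ptz(t,u,v,.125).round(4),pt(t,u+2,v+3*(1 if v<200 else -1)).round(4))
print('tray',[pt(t,*B(*q)).round(4) for q in((300,300),(300,480),(390,285),(490,290),(395,430),(505,435))])
print('tote',[ptz(t,*B(*q),.048).round(4) for q in((15,152),(65,562))])
```

```text
rim [ 0.68047172 -0.10871535] 0.058670150280044985
skirt [ 0.67976231 -0.10773306] 0.03351355418506853
nose [ 0.6609 -0.0741] 0.0392 119.41936630129251
index [ 0.7019 -0.0696] 0.0443 60.53833384250629
scale0 [ 0.6449 -0.081 ] 0.0445 142.31172892697987
s10 [ 0.6515 -0.1474] 0.0485 -126.16663785626501
white 117.3393294459521
bar far end [array([ 0.6891, -0.1365,  0.158 ]), array([ 0.6993, -0.1309,  0.158 ])]
depths [array([ 0.674, -0.097,  0.159]), array([ 0.694, -0.131,  0.159]), array([ 0.674, -0.108,  0.158]), array([ 0.677, -0.063,  0.129]), array([ 0.707, -0.057,  0.136]), array([ 0.672, -0.097,  0.159]), array([ 0.679, -0.103,  0.159])]
lever [array([0.5512, 0.0716, 0.1621]), array([0.5274, 0.067 , 0.1372]), array([0.4892, 0.0647, 0.0864])] [0.54811101 0.07160997 0.155     ]
fl [0.5973 0.0396 0.125 ] [0.5998 0.0367 0.1172]
fr [ 0.619 -0.181  0.125] [ 0.6216 -0.1811  0.1169]
bl [0.7371 0.0538 0.125 ] [ 0.7884  0.0559 -0.0021]
tray [array([ 0.5022, -0.0108,  0.0734]), array([ 0.5044, -0.0841,  0.0732]), array([ 0.5399, -0.    ,  0.0923]), array([0.5773, 0.0017, 0.0928]), array([ 0.5449, -0.0548,  0.0937]), array([ 0.5873, -0.053 ,  0.093 ])]
tote [array([0.3804, 0.0347, 0.048 ]), array([ 0.3959, -0.1388,  0.048 ])]
```

```bash
python3 -m handwheel '0 0 -35 0 0 0 0; 0 -2 -35 0 0 0 0; 0 0 -34 0 0 0 0; 40 0 0 0 0 0 0; 40 0 0 0 0 0 0; 40 0 0 0 0 0 0; 0 0 0 0 0 0 0; 0 0 0 0 0 0 0' 60
python3 - <<'E'
from h import *
print(manip.get_obs()['joint_pos'].round(2))
snap('wrist','w2');snap('scene','s2')
E
```

```text
clock: 5.1
position: [0.5941, 0.0749, 0.2324]
ee_rot: [0.476, 0.523, -0.476, 0.523]
ft_force: [0.1, -0.4, 1.6]
grip_width: -0.003
[ 0.43  0.38 -0.82  1.5   0.28  1.38 -0.3 ]
```

View pics/w2.png

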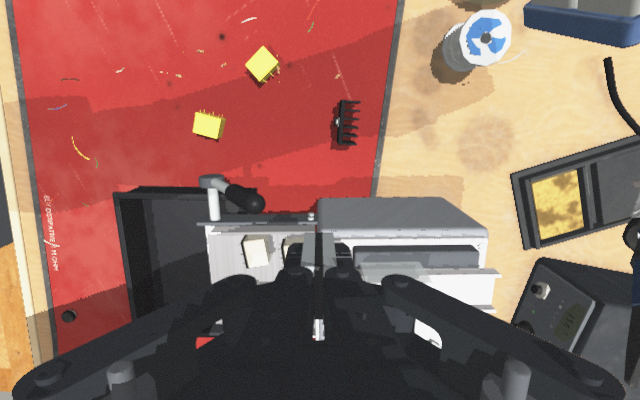

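View pics/s2.png

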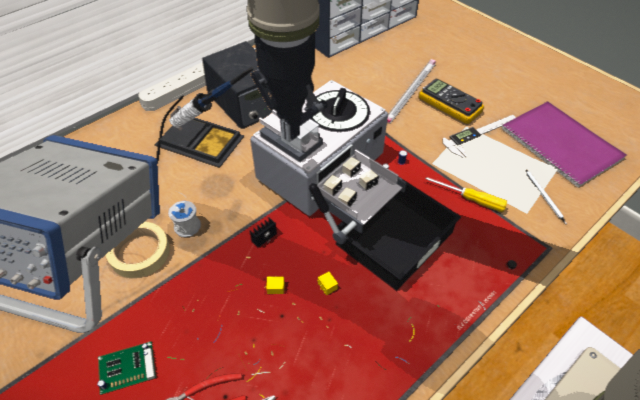

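The fingers are shut, with their tips at (297,147) in the scene view, behind and above the lever tip and clear of the housing. I'll descend behind the lever.

```bash
python3 -m handwheel '35 0 0 0 0 0 0; 35 0 0 0 0 0 0; 34 0 0 0 0 0 0; 0 0 0 0 0 0 0'
python3 - <<'E'
from h import *
snap('wrist','w3');snap('scene','s3')
a=load('s3')['color'][60:300,230:470];cv2.imwrite('pics/s3c.png',cv2.resize(a,None,fx=2.4,fy=2.4))
E
```

```text
clock: 5.6
position: [0.5928, 0.0742, 0.1252]
ee_rot: [0.474, 0.524, -0.476, 0.523]
ft_force: [-0.0, 0.2, -0.0]
grip_width: 0.001
```

View pics/w3.png

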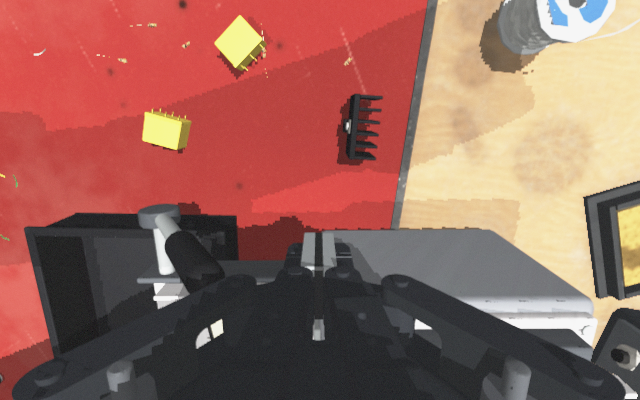

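View pics/s3c.png

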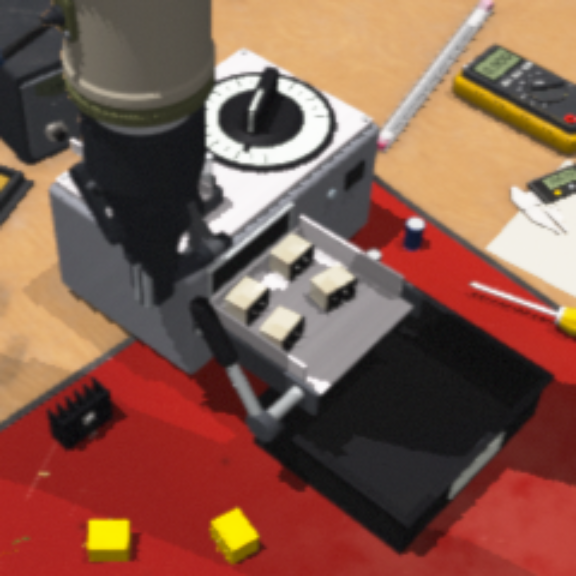

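Run:
```python
from h import *
t=load('w3')
for u,v in[(320,250),(295,262),(270,285),(250,290),(240,285),(225,300),(215,310),(200,320),(170,330),(130,345),(60,375),(30,375),(210,270),(185,245),(310,245),(305,235)]:
    print((u,v),pt(t,u,v).round(3))
s=load('s3')
for u,v in[(215,240),(225,242),(205,225),(210,205),(140,295),(152,298)]: print('s',(u,v),pt(s,230+u/2.4,60+v/2.4).round(3))
```

```text
(320, 250) [0.592 0.085 0.148]
(295, 262) [0.582 0.08  0.15 ]
(270, 285) [0.575 0.079 0.168]
(250, 290) [0.57  0.083 0.179]
(240, 285) [0.567 0.084 0.178]
(225, 300) [0.564 0.083 0.186]
(215, 310) [0.562 0.082 0.189]
(200, 320) [0.56  0.082 0.193]
(170, 330) [0.554 0.082 0.198]
(130, 345) [0.547 0.082 0.204]
(60, 375) [0.539 0.082 0.214]
(30, 375) [0.531 0.08  0.213]
(210, 270) [0.551 0.077 0.158]
(185, 245) [0.533 0.077 0.138]
(310, 245) [0.588 0.084 0.143]
(305, 235) [0.585 0.084 0.132]
s (215, 240) [0.537 0.067 0.222]
s (225, 242) [0.533 0.062 0.22 ]
s (205, 225) [0.547 0.067 0.227]
s (210, 205) [ 0.629 -0.011  0.134]
s (140, 295) [0.591 0.086 0.141]
s (152, 298) [0.584 0.082 0.141]
```

```bash
python3 -m handwheel '-15 0 0 0 0 0 0; 0 -10 0 0 0 0 0; 0 -10 0 0 0 0 0; 0 -10 0 0 0 0 0; 0 -10 0 0 0 0 0; 0 -10 0 0 0 0 0; 0 -10 0 0 0 0 0; 0 0 0 0 0 0 0'
python3 - <<'E'
from h import *
snap('scene','s4')
a=load('s4')['color'][60:300,230:470];cv2.imwrite('pics/s4c.png',cv2.resize(a,None,fx=2.4,fy=2.4))
E
```

```text
clock: 6.5
position: [0.5332, 0.0688, 0.1427]
ee_rot: [0.475, 0.523, -0.475, 0.524]
ft_force: [3.9, 1.8, 1.2]
grip_width: 0.003
```

View pics/s4c.png

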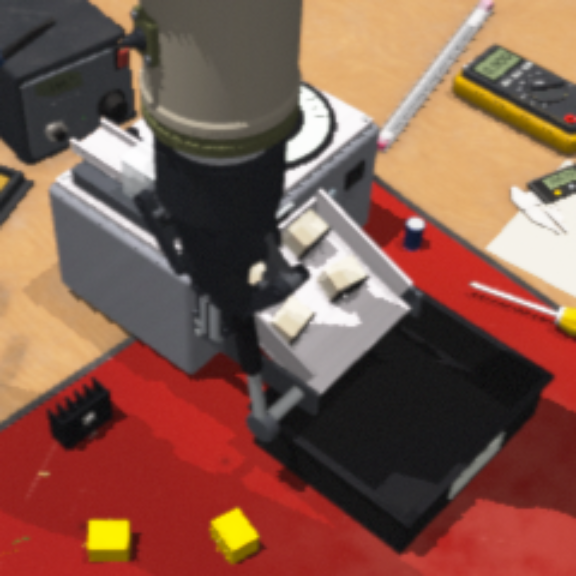

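The tray is about halfway over, with the lever held on the fingers at about 4 N and the relays still in the tray. I'll continue.

```bash
python3 -m handwheel '0 -10 0 0 0 0 0; 0 -10 0 0 0 0 0; 0 -10 0 0 0 0 0; 0 -10 0 0 0 0 0; 0 -8 0 0 0 0 0; 0 -6 0 0 0 0 0; 0 0 0 0 0 0 0; 0 0 0 0 0 0 0'
python3 - <<'E'
from h import *
snap('scene','s5')
a=load('s5')['color'][60:300,230:470];cv2.imwrite('pics/s5c.png',cv2.resize(a,None,fx=2.4,fy=2.4))
E
```

```text
clock: 7.35
position: [0.4805, 0.0637, 0.1425]
ee_rot: [0.475, 0.524, -0.475, 0.524]
ft_force: [1.1, 0.1, 1.3]
grip_width: -0.001
```

View pics/s5c.png

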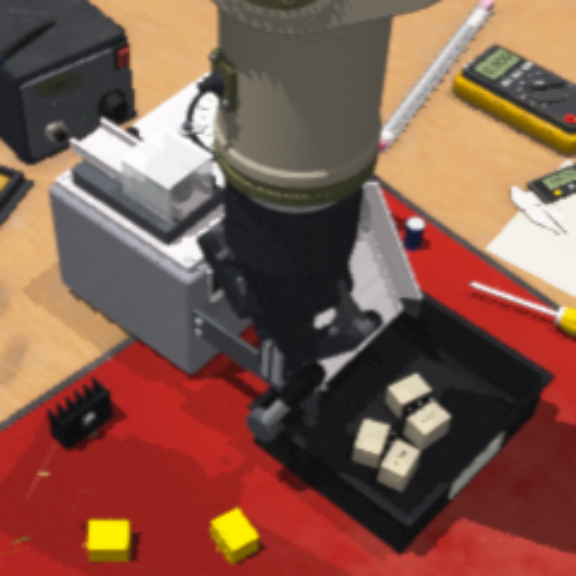

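All four relays lie in the tote at (365-445, 375-490 in the crop). I'll let the lever back gently.

```bash
python3 -m handwheel '0 12 0 0 0 0 0; 0 15 0 0 0 0 0; 0 15 0 0 0 0 0; 0 15 0 0 0 0 0; 0 15 0 0 0 0 0; 0 15 0 0 0 0 0; 0 15 0 0 0 0 0; 0 15 0 0 0 0 0'; python3 -m handwheel '0 8 0 0 0 0 0; -30 0 0 0 0 0 0; -40 0 0 0 0 0 0; -40 0 0 0 0 0 0; -40 0 0 0 0 0 85; -30 0 0 0 0 0 85; 0 0 40 0 0 0 85; 0 0 40 0 0 0 85'
python3 - <<'E'
from h import *
snap('scene','s6')
a=load('s6')['color'][60:300,230:470];cv2.imwrite('pics/s6c.png',cv2.resize(a,None,fx=2.4,fy=2.4))
print(manip.get_obs()['joint_pos'].round(2))
E
```

```text
clock: 8.2
position: [0.5972, 0.0752, 0.1416]
ee_rot: [0.475, 0.524, -0.476, 0.523]
ft_force: [-0.2, 0.2, 0.1]
grip_width: -0.001
clock: 9.0
position: [0.6127, -0.0031, 0.3233]
ee_rot: [0.475, 0.524, -0.474, 0.525]
ft_force: [0.4, -0.1, -1.1]
grip_width: 0.68
[ 0.53  0.38 -0.79  1.31  0.27  1.56 -0.14]
```

View pics/s6c.png

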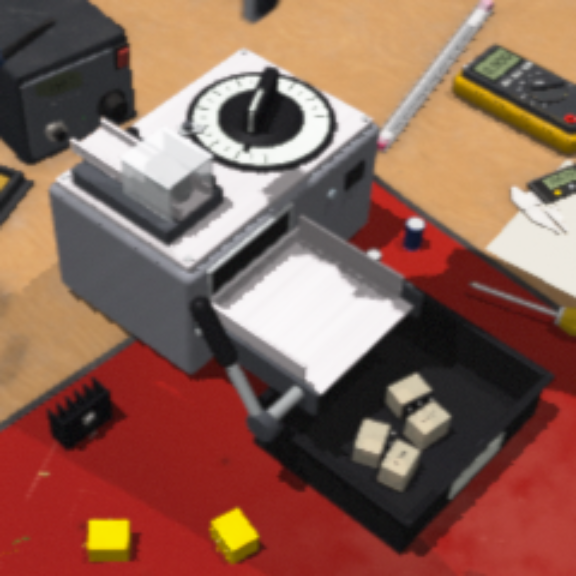

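The tray is down and empty, and all four relays are in the tote. Now a closer view of the dial.

```bash
python3 -m handwheel '0 30 30 0 0 0 85; 30 32 33 0 0 0 85; 30 0 0 0 0 0 85; 0 0 0 0 0 0 85; 0 0 0 0 0 0 85'
python3 - <<'E'
from h import *
snap('wrist','w7');print(manip.get_obs()['position'])
E
```

```text
clock: 9.55
position: [0.6769, -0.0567, 0.2654]
ee_rot: [0.475, 0.524, -0.475, 0.523]
ft_force: [0.0, 1.2, 1.4]
grip_width: 0.999
[ 0.67732153 -0.05650886  0.26682507]
```

View pics/w7.png

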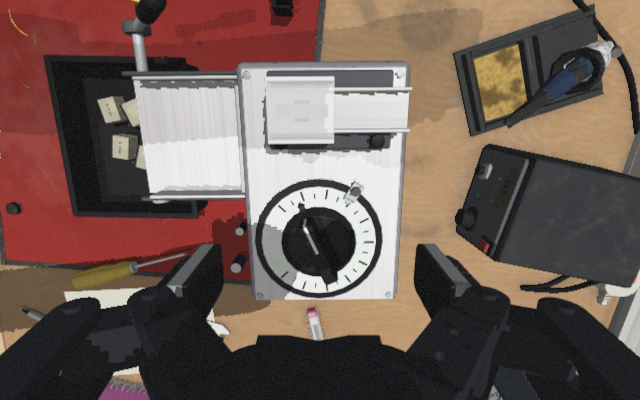

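Run:
```python
from h import *
t=load('w7')
cv2.imwrite('pics/w7a.png',cv2.resize(t['color'][172:305,248:392],None,fx=5,fy=5,interpolation=cv2.INTER_CUBIC)[:600])
```

```text
(no output)
```

View pics/w7a.png

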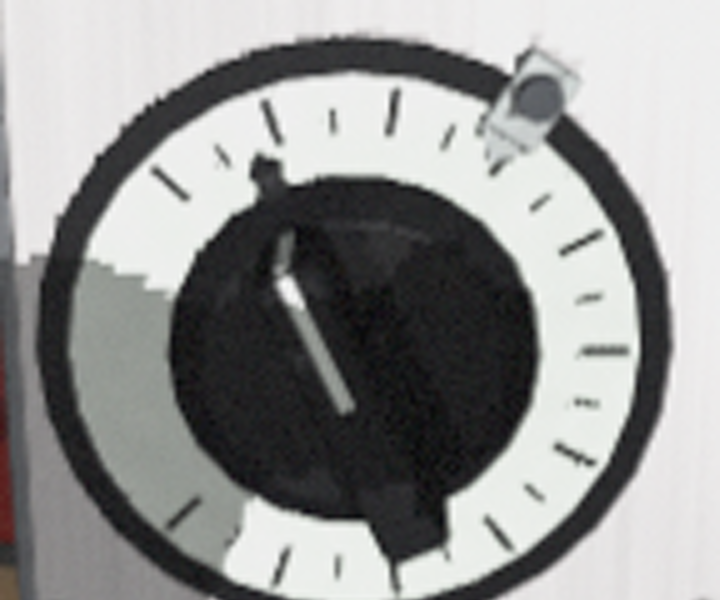

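Run:
```python
from h import *
t=load('w7')
A=lambda u,v:(248+(u+.5)/5-.5,172+(v+.5)/5-.5)
def circ(q,z):
    p=np.array([ptz(t,*A(*x),z)[:2] for x in q]);M=np.c_[2*p,np.ones(len(p))];x=np.linalg.lstsq(M,(p**2).sum(1),rcond=None)[0];return x[:2],np.sqrt(x[2]+x[:2]@x[:2])
c1=circ([(38,345),(60,230),(130,125),(350,37),(240,58),(430,47),(672,350),(650,220),(645,450),(580,540),(70,470),(190,590)],.127)
c2=circ([(170,340),(200,250),(285,188),(370,176),(450,195),(520,265),(540,350),(525,420),(330,519),(250,490),(185,410),(480,485)],.136)
print(c1,c2);C=c2[0]
for C in(c1[0],c2[0],(c1[0]+c2[0])/2):
 for n,uv,z in[('nose',(263,153),.131),('index',(493,168),.133),('l0',(170,183),.126),('l1',(272,122),.126),('l2',(395,112),.126),('l3',(497,165),.126),('l4',(583,244),.126),('l5',(605,351),.126),('l10',(184,514),.126)]:
  p=ptz(t,*A(*uv),z)[:2]-C;print(n,np.linalg.norm(p).round(4),np.degrees(np.arctan2(p[1],p[0])).round(1),end='; ')
 print()
w1,w2=[ptz(t,*A(*q),.158) for q in((347,410),(285,280))];d=w2-w1;print('white',np.degrees(np.arctan2(d[1],d[0])),w1,w2)
print([ptz(t,*A(*q),.158).round(4) for q in((395,565),(445,540))])
```

```text
(array([ 0.6812459 , -0.11057947]), np.float64(0.05974185446835648)) (array([ 0.68142322, -0.10750905]), np.float64(0.03402110719226518))
nose 0.0428 118.1; index 0.0448 62.0; l0 0.0469 141.9; l1 0.0465 114.4; l2 0.0465 86.5; l3 0.0444 59.5; l4 0.0472 31.5; l5 0.0474 4.7; l10 0.0481 -127.9; 
nose 0.0402 120.4; index 0.0421 60.3; l0 0.0452 145.1; l1 0.0438 116.3; l2 0.0434 86.4; l3 0.0417 57.6; l4 0.0455 28.3; l5 0.047 1.0; l10 0.0506 -125.9; 
nose 0.0415 119.2; index 0.0435 61.2; l0 0.046 143.4; l1 0.0451 115.3; l2 0.0449 86.4; l3 0.043 58.6; l4 0.0463 29.9; l5 0.0472 2.9; l10 0.0494 -126.9; 
white 119.26178635928326 [ 0.67986319 -0.1086324   0.158     ] [ 0.66739188 -0.08637402  0.158     ]
[array([ 0.691, -0.137,  0.158]), array([ 0.6991, -0.1313,  0.158 ])]
```

```bash
python3 -m handwheel '0 -1 26 0 0 0 85; 0 0 27 0 0 0 85; 0 0 0 -0.136 0 0 60; 0 0 0 -0.136 0 0 50; 0 0 0 -0.136 0 0 50; 40 0 0 0 0 0 50; 40 0 0 0 0 0 50; 0 0 0 0 0 0 50'
python3 - <<'E'
from h import *
o=manip.get_obs();print(o['position'].round(4),o['joint_pos'].round(2));m=R.from_quat(o['ee_rot']).as_matrix();print(m.round(3),np.degrees(np.arctan2(m[1,1],m[0,1])))
snap('wrist','w8')
E
```

```text
clock: 10.4
position: [0.6794, -0.1103, 0.182]
ee_rot: [0.358, 0.611, -0.36, 0.608]
ft_force: [-1.0, -0.5, -1.3]
grip_width: 0.587
[ 0.6794 -0.1103  0.182 ] [ 0.6   0.62 -0.78  1.3   0.43  1.4   0.34]
[[-0.005  0.875  0.485]
 [-0.     0.485 -0.875]
 [-1.    -0.005 -0.003]] 28.987171268473542
```

View pics/w8.png

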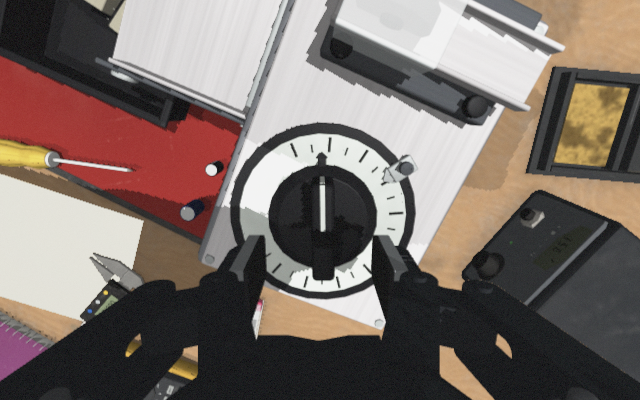

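The bar at (322,225) lies centred between the fingers and parallel to the pads. I'll descend and grip.

```bash
python3 -m handwheel '20 0 0 0 0 0 50; 19 0 0 0 0 0 50; 0 0 0 0 0 0 30; 0 0 0 0 0 0 10; 0 0 0 0 0 0 5; 0 0 0 0 0 0 5; 0 0 0 0 0 0 5' 40
python3 - <<'E'
from h import *
o=manip.get_obs();print(o['position'].round(4),o['torque'].round(2));
snap('wrist','w9')
E
```

```text
clock: 11.15
position: [0.6822, -0.1106, 0.1493]
ee_rot: [0.359, 0.608, -0.359, 0.61]
ft_force: [-5.0, -0.6, 7.2]
grip_width: 0.139
[ 0.6822 -0.1106  0.1493] [-0.05  0.95  0.05]
```

View pics/w9.png

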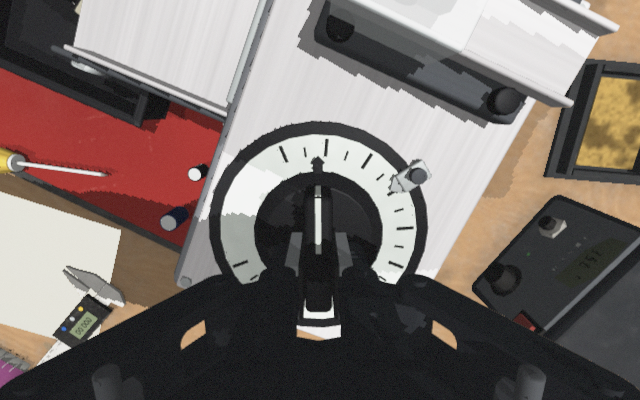

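```bash
python3 -m handwheel '-2 0 0 0.06 0 0 5; 0 0 0 0.12 0 0 5; 0 0 0 0.12 0 0 5; 0 0 0 0.12 0 0 5; 0 0 0 0.12 0 0 5; 0 0 0 0.12 0 0 5; 0 0 0 0.12 0 0 5; 0 0 0 0 0 0 5'
python3 - <<'E'
from h import *
o=manip.get_obs();print(o['position'].round(4),o['torque'].round(2));
snap('wrist','w10')
t=load('w10');cv2.imwrite('pics/w10c.png',cv2.resize(t['color'][100:300,200:440],None,fx=3.2,fy=3.0,interpolation=cv2.INTER_CUBIC))
E
```

```text
clock: 12.0
position: [0.682, -0.1107, 0.1494]
ee_rot: [0.564, 0.426, -0.564, 0.427]
ft_force: [-0.6, -0.4, -1.9]
grip_width: 0.137
[ 0.682  -0.1107  0.1494] [-0.23  0.05 -0.06]
```

View pics/w10c.png

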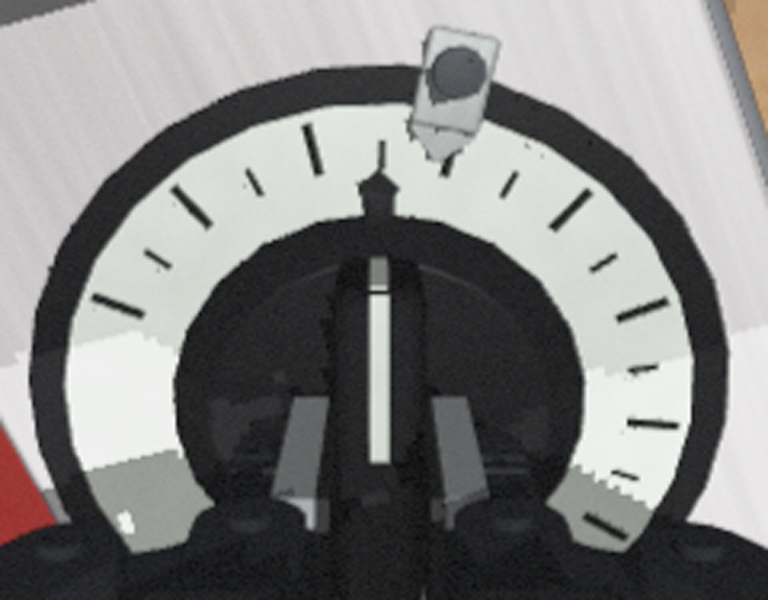

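```bash
python3 -m handwheel '0 0 0 0.11 0 0 5; 0 0 0 0.1 0 0 5; 0 0 0 0 0 0 5'
python3 - <<'E'
from h import *
o=manip.get_obs();print(o['position'].round(4),o['torque'].round(2));
snap('wrist','w11')
t=load('w11');cv2.imwrite('pics/w11c.png',cv2.resize(t['color'][100:300,200:440],None,fx=3.2,fy=3.0,interpolation=cv2.INTER_CUBIC))
E
```

```text
clock: 12.35
position: [0.682, -0.1106, 0.1494]
ee_rot: [0.605, 0.365, -0.605, 0.366]
ft_force: [-2.1, -1.5, 2.5]
grip_width: 0.142
[ 0.682  -0.1106  0.1494] [-0.28  0.33 -0.05]
```

View pics/w11c.png

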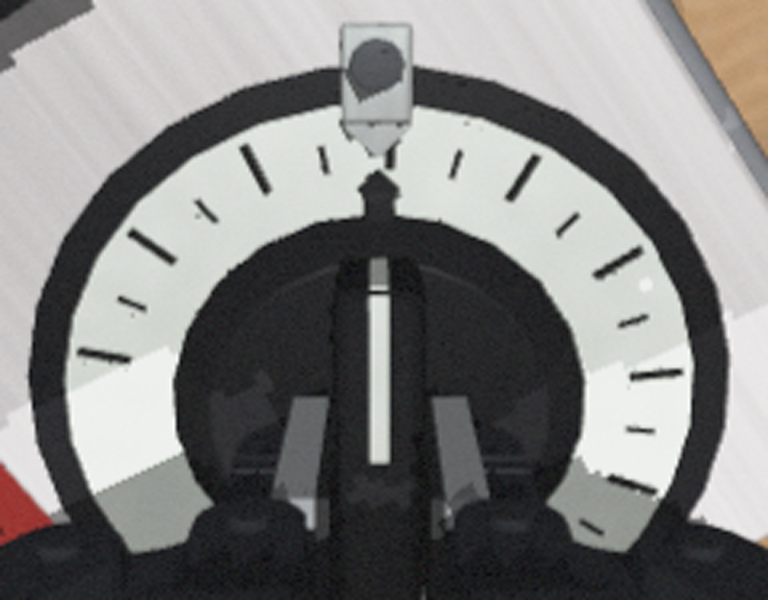

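The pointer (378,172) now stands at the clip's nose (376,158). I'll release and lift straight up.

```bash
python3 -m handwheel '0 0 0 0 0 0 20; 0 0 0 0 0 0 35; 0 0 0 0 0 0 45; 0 0 0 0 0 0 45; -20 0 0 0 0 0 45; -40 0 0 0 0 0 45; -40 0 0 0 0 0 45; -30 0 0 0 0 0 45'; python3 -m handwheel '0 0 -30 0 0 0 45; 0 0 -30 0 0 0 45; -20 0 0 0 0 0 45; 0 0 0 0 0 0 45; 0 0 0 0 0 0 45'
python3 - <<'E'
from h import *
snap('wrist','w12');snap('scene','s12');snap('top','t12')
t=load('w12');o=manip.get_obs();print(o['clock'],o['ft_force'],np.abs(o['joint_velocities']).max())
s=load('s12')
cv2.imwrite('pics/s12c.png',cv2.resize(s['color'][70:300,240:470],None,fx=2.6,fy=2.6,interpolation=cv2.INTER_CUBIC))
E
```

```text
clock: 13.2
position: [0.6818, -0.1104, 0.2809]
ee_rot: [0.606, 0.365, -0.605, 0.366]
ft_force: [0.3, 0.2, -0.5]
grip_width: 0.523
clock: 13.7
position: [0.7096, -0.0581, 0.2979]
ee_rot: [0.606, 0.365, -0.605, 0.365]
ft_force: [-0.1, -0.3, -0.5]
grip_width: 0.526
13.85 [-0.96698487  0.09569598  0.83226154] 0.0031458230381564115
```

View pics/w12.png

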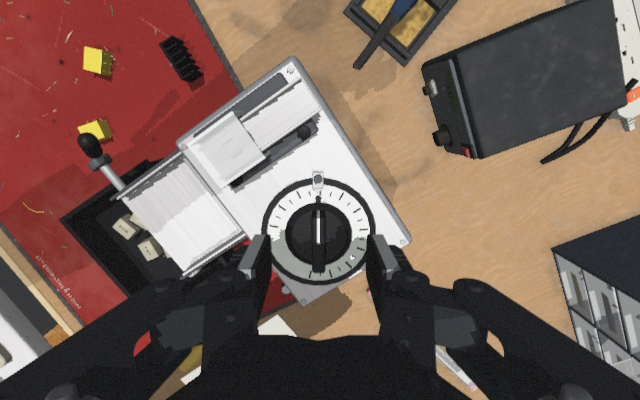

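View pics/s12c.png

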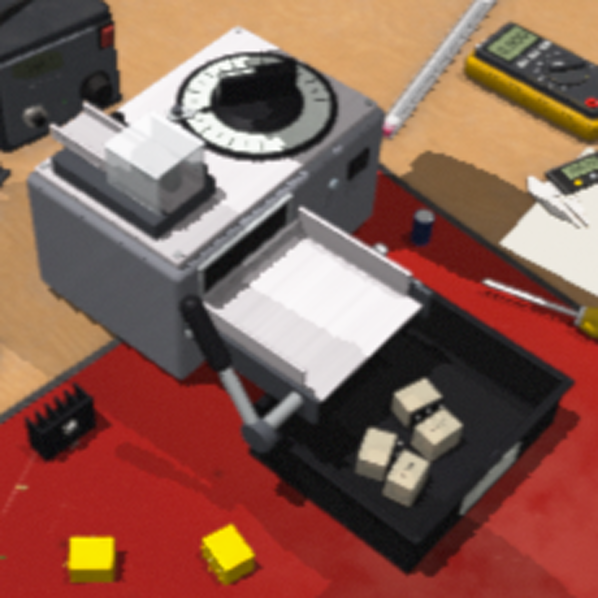

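Run:
```python
from h import *
s=load('s12')
for u,v in[(415,390),(438,435),(376,450),(408,470)]: print(pt(s,240+u/2.6,70+v/2.6).round(3))
t=load('w12');cv2.imwrite('pics/w12c.png',cv2.resize(t['color'][165:285,255:385],None,fx=5,fy=5,interpolation=cv2.INTER_CUBIC))
```

```text
[ 0.47  -0.07   0.023]
[ 0.433 -0.052  0.024]
[ 0.453 -0.012  0.023]
[ 0.427 -0.015  0.024]
```

View pics/w12c.png

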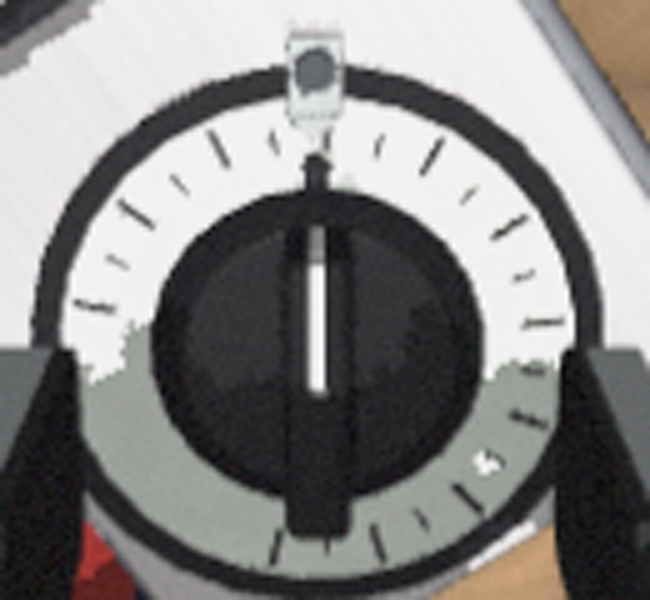

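The pointer (316,160) lines up with the clip's nose (317,145), and the relays' tops stand about 23 mm above the mat, so they lie flat in the tote.

```bash
python3 -c "
from workcell import hand_in
print(hand_in())"
```

```text
the job is handed in; nothing more can be done
None
```

The job is done and handed in at about 14 s on the robot's clock; no verdict is reported.

- **Tray:** I pushed the lever over with the shut fingers, and all four relays dropped into the tote. I then let the tray back down slowly. In the last pictures the tray was level and empty. The relays lay flat in the tote, tops about 23 mm above the mat.
- **Knob:** Only after that, I gripped the bar, turned it about 0.99 rad clockwise, released it and lifted clear. In the last enlarged wrist picture the pointer nose lines up with the clip's nose to about a degree, well inside the allowed half a small division (about 6.7 degrees). The clip was never touched and looks unmoved.
- **Disagreements:**
  - The two estimates of the dial centre differed by 3 mm, which put the needed turn between 56 and 60 degrees, so I set the last part by eye.
  - The grip settled at a tool height of 149 mm instead of the planned 143 mm, with about 7 N upward on the tool. It had no visible effect on the turn.

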